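# Bring three posted optics to beam height by swapping their carriers

## Task

The three posted optics on the rail stand in the wrong carriers, so none of them has its centre at the height of the laser beam. Swap them round, parking one on the free table meanwhile, so that each centre is at beam height: the tall ring in the lowest carrier, the iris in the middle one, the short ring in the tallest. Each foot must sit flat inside its carrier's rim with the optic upright and square across the beam (either face to the laser); do not tip any of them over, and leave the dropper bottle, power meter and screw tin where they are.

Things in the scene. Friction and masses are not known exactly. Their poses are not given: they have to be found in the camera images.
- rail: aluminium rail 620 x 50 x 12 mm along y; fixed. Origin: middle of its underside, on the table; y towards the laser. Beam 160 mm above the table over its mid line. Black finned laser fills y = 0.22 to 0.32 (top 185 mm), beam block on a pillar y = -0.30 to -0.25 (top 190), both 70 mm wide. The table on the robot's side, x = -0.14, y = -0.08 to 0.08 from here, is free for parking.
- carrier_low: Lowest of three aluminium carriers on the rail, in any order along it; fixed. Saddle 66 x 54 mm, directly on it a round dish 59 mm wide; its floor (seat) is 28 mm above the table, inside a rim 3 mm high, 53 mm inside diameter. Origin on the table under the dish's centre (seat at z = 28 mm); z up, y along the rail. Thumbscrew reaches 51 mm to -x, 10 mm up.
- carrier_mid: Middle-height of three aluminium carriers on the rail, in any order along it; fixed. Saddle 66 x 54 mm, 36 mm column, round dish 59 mm wide; its floor (seat) is 50 mm above the table, inside a rim 3 mm high, 53 mm inside diameter. Origin on the table under the dish's centre (seat at z = 50 mm); z up, y along the rail. Thumbscrew reaches 51 mm to -x, 10 mm up.
- carrier_high: Tallest of three aluminium carriers on the rail, in any order along it; fixed. Saddle 66 x 54 mm, 36 mm column, round dish 59 mm wide; its floor (seat) is 72 mm above the table, inside a rim 3 mm high, 53 mm inside diameter. Origin on the table under the dish's centre (seat at z = 72 mm); z up, y along the rail. Thumbscrew reaches 51 mm to -x, 10 mm up.
- ring_short: Short optic: black ring mount, holder right on its foot; foot disc 36 mm wide. Loose, 0.4 kg, starts up to 0.35 rad askew. Origin: centre of foot's underside; z up; y = optical axis. Optical centre at z = 88 mm, top 107. Head 38 mm wide (x), 11 thick (y), no hole for the fingers: grip the rim from above along x. Thumbscrew below juts 32 mm to -y.
- iris: Iris: black disc with small hole, thin fixed lever on top, holder on a 16 mm pillar; foot disc 36 mm wide. Loose, 0.4 kg, starts up to 0.35 rad askew. Origin: centre of foot's underside; z up; y = optical axis. Optical centre at z = 110 mm, top 145 (lever; disc 130). Head 40 mm wide (x), 8 thick (y), no hole for the fingers: grip the rim from above along x. Thumbscrew below juts 32 mm to -y.
- ring_tall: Tall optic: black ring mount, holder on a 34 mm steel pillar; foot disc 36 mm wide. Loose, 0.4 kg, starts up to 0.35 rad askew. Origin: centre of foot's underside; z up; y = optical axis. Optical centre at z = 132 mm, top 151. Head 38 mm wide (x), 11 thick (y), no hole for the fingers: grip the rim from above along x. Thumbscrew below juts 32 mm to -y.
- dropper: bystander: a dropper bottle, 41 x 40 x 125 mm, standing at the front left; leave it alone. Origin: centre of its underside.
- meter: bystander: a grey hand-held power meter, 150 x 68 x 30 mm, lying at the front right; leave it alone. Origin: centre of its underside, x along its length.
- screws: bystander: a round open tin of screws, 63 mm across, 20 mm high, behind the rail; leave it alone. Origin: centre of its underside.
Things that resemble listed ones, but are neither listed nor needed, are in the scene too. Leave any orange look-alike of the iris alone. Leave any blue look-alike of the ring_tall alone.

How it is judged:
At the end, for the whole second after the job is handed in: Tall ring in the lowest carrier, iris in the middle-height one, short ring in the tallest: each foot within 10 mm of the dish centre and on its seat (2 mm in height), upright within 0.06 rad, optical axis within 0.17 rad of the rail either way round, released and at rest (horizontal distance between ring_short and carrier_high below 0.01 m and z of ring_short in the frame of carrier_high between 0.0695 and 0.074 m and angle between each of ring_short, iris, ring_tall's own z axis and vertical below 0.06 rad and angle between the y axis of each of ring_short, iris, ring_tall and the y axis of rail, either way round below 0.17 rad and linear speed of each of ring_short, iris, ring_tall below 0.01 m/s and angular speed of each of ring_short, iris, ring_tall below 0.1 rad/s and horizontal distance between iris and carrier_mid below 0.01 m and z of iris in the frame of carrier_mid between 0.0475 and 0.052 m and horizontal distance between ring_tall and carrier_low below 0.01 m and z of ring_tall in the frame of carrier_low between 0.0255 and 0.03 m); the robot touches nothing.
It fails at once if an optic is tipped over or dropped on the floor (angle between any of ring_short, iris, ring_tall's own z axis and vertical above 0.7 rad or height (world z) of any of ring_short, iris, ring_tall below -0.05 m).
It fails at once if the dropper bottle, the power meter or the screw tin is shifted by more than 20 mm (distance of any of dropper, meter, screws from where it was at the start of the episode above 0.02 m).
It also fails if it takes over 106 s, if anything falls off the work surface, if the arm or the gripper's body presses on something with over 40 N, if the wrist force passes 120 N, or if a joint passes its speed limit or range.

## Robot

A 6-joint arm with a two-finger parallel gripper is mounted at the origin on a cart in front of the work surface, level with it; the furniture and walls round the work are solid. World frame = base frame: x ahead of the robot, y to its left, z up, the work surface at z = 0. Lengths are in m, angles in rad, forces in N, time in s.
With the tool pointing down it reaches from about 0.35 to 0.975 m from the base axis. Payload 4.9 kg.
Tool frame: the origin (TCP) lies midway between the tips of the shut fingers; the grasp point (between the pads) lies 19 mm behind it; z points along the fingers, y is the line along which they close (so a half turn about z gives the same grasp; the last joint's range is limited). The gripper opens to 85 mm and grips with 20 to 120 N. Pads are 22 mm wide; open, the fingers measure 114 mm over their backs; the gripper's body (76 mm by 85 mm) begins 54 mm behind the grasp point. The pads swing forward as they close: fully open they stand 13 mm farther back than shut.
Start: joints at [1.194, 0.053, 1.613, -0, 1.476, -0.119], TCP at [0.159, 0.604, 0.231] pointing down, gripper open.
Joint ranges: [-3.01, 3.01], [-1.01, 2.22], [0.06, 2.58], [-1.02, 4.17], [0.09, 2.62], [-3.14, 3.14]. Speed limits (rad/s): [2.57, 2.57, 3.14, 3.14, 3.14, 3.14].

## Interface

Orientations are given as a unit quaternion [w, x, y, z].
In Python, from plant import manip gives the robot as it stands.
- The arm moves only by the tool move_arm, never from a script. Its argument "increments" is one flat list of numbers, 5 for each row, row after row: the shift along the tool's x, y, z in mm, then the turn about the tool's z in rad, then the opening, from 0 (shut) to 1 (fully open). In form: [tx, ty, tz, spin, jaw, tx, ty, tz, spin, jaw, ...]. A call has 1 to 8 rows; each row shifts and turns the commanded pose from where the row before left it, along the tool's axes as they then stand; what a row does not reach is not made up. A row lasts 1/12 s, in which the tool goes at most 41.7 mm and 7.16 degrees, less where a joint would pass 70% of its speed; a pose out of reach is approached as far as the arm can. A call with a gripper value outside its range is refused whole. The fingers move at their own pace and stop on an object; the grip force is fixed at half the most. Time passes only in rows, so rows that do not move let the fingers close. It gives the time, the measured TCP pose, the force, the opening and the grip force at its end, in the units of the state.
- manip.state(): the state, without advancing time (a new reading comes with each control period).
- manip.grab_frame(name): name is "scene" or "top" or "wrist"; returns a dict with "image" (420x560x3 uint8, blue, green, red), "fov_y" (degrees; the focal length in pixels is half the picture's height over the tangent of half this angle, whatever the lens; pixels are square), "cx", "cy" (the principal point, pixels), "eye" and "rotation" of the camera in the world; the wrist camera has in their place "T_tool_cam" (4x4, takes a point from camera to tool coordinates, whose origin is the TCP and whose axes are the flange's). Camera axes: x right, y down, z forward; pixel columns grow to the right and rows downward; lengths in m; the calibration is good to about 2 mm. A picture is of the moment at which its call begins: read the wrist's pose just before it. There is no depth.
- manip.job_done(): hands the job in; it is judged then, once.
The state is a dict: "time": time; "joint_pos": joint angles; "joint_vel": joint speeds; "joint_efforts": joint torques, N m; "tool_pos": TCP position; "tool_rot": TCP orientation; "contact_force": force on the tool from outside, world axes, zero at the start; "ft_torque": the same for the moment, N m; "gripper_width": opening from 0.0 (shut) to 1.0 (fully open); "grasp_force": force on a finger pad.
Only numpy, scipy, OpenCV 4.12 (cv2) and the standard library are available. Lean on these libraries where they do the work, as an engineer would, in place of code of your own. Each camera call takes 0.05 s, during which the arm holds its last target. There are 200 camera calls.

## Working session

There is one attempt and no reset: what is moved stays moved. The work goes in short steps, Python scripts to look and compute and a tool call to move; the robot and the scene stay as the last step left them, time stands still between calls to the robot, and variables do not carry over. Pictures are saved under pics/ and viewed, at most 14 in all, crops included, and the job is handed in when it is done.

Besides the shell and the picture viewer there is one more tool, called after "Call:" as name(argument=value, ...) on one line, values as JSON. move_arm: Moves the arm, as the interface text tells. Its arguments: {"type":"object","properties":{"increments":{"type":"array"}},"required":["increments"]}

```bash
mkdir -p pics; cat > h.py <<'E'
import numpy as np, cv2
from plant import manip
def grab(n,fn=None):
    s=manip.state(); f=manip.grab_frame(n)
    if fn: cv2.imwrite('pics/'+fn,f['image'])
    return s,f
E
python3 - <<'E'
from h import *
import pickle
for n in ('scene','top'):
    s,f=grab(n,n+'0.png'); pickle.dump(f,open(n+'0.pkl','wb'))
    print(n,f['fov_y'],f['cx'],f['cy'],np.round(f['eye'],4),np.round(f['rotation'],4).tolist(),[k for k in f])
s,f=grab('wrist');pickle.dump((s,f),open('w0.pkl','wb'))
print(f['fov_y'],f['T_tool_cam'],s)
E
```

```text
scene 48.54287090314351 283.04507519275376 209.87597637907842 [0.1294 0.5306 0.9027] [0.1102, -0.3129, 0.8855, -0.3253] ['image', 'fov_y', 'cx', 'cy', 'eye', 'rotation']
top 48.262753528132464 276.5514275473941 203.93430418502984 [ 0.3452 -0.0561  1.0499] [-0.092, 0.7633, -0.6345, 0.0796] ['image', 'fov_y', 'cx', 'cy', 'eye', 'rotation']
62.81137019051675 [[-1.48766712e-03 -9.52690012e-01 -3.03940006e-01  7.81927117e-02]
 [ 9.99998003e-01 -1.01168847e-03 -1.72349359e-03  1.88825752e-04]
 [ 1.33446253e-03 -3.03941963e-01  9.52689615e-01 -1.42714785e-01]
 [ 0.00000000e+00  0.00000000e+00  0.00000000e+00  1.00000000e+00]] {'time': 0.1, 'joint_pos': array([ 1.19399777e+00,  5.33093662e-02,  1.61418821e+00,  2.72792681e-05,
        1.47604904e+00, -1.19017070e-01]), 'joint_vel': array([-0.00041092, -0.00108757, -0.00385131, -0.00067926,  0.00236654,
       -0.00036401]), 'joint_efforts': array([ 2.96906355e-04, -3.94904208e+01, -3.71362460e+01, -1.42999443e-04,
        3.89063323e-03, -4.24217035e-06]), 'tool_pos': array([0.15911893, 0.60379569, 0.23015567]), 'tool_rot': array([-2.52889666e-04,  1.28535398e-01,  9.91704440e-01, -9.43779558e-04]), 'contact_force': array([-0.42039453, -1.26092786,  0.25395067]), 'ft_torque': array([-0.030768  , -0.02237859,  0.01814848]), 'grasp_force': 0.0, 'gripper_width': 1.0015223611748318}
```

View pics/scene0.png

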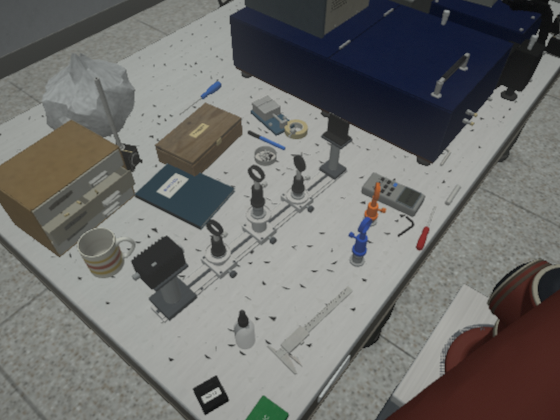

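View pics/top0.png

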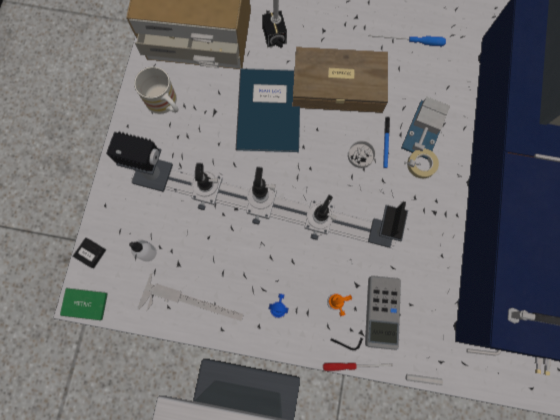

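Scene view: the rail runs from the laser (160,262) to the beam block (338,135). Three posted black optics stand at (217,245), (257,195) and (298,180). Orange (375,205) and blue (360,240) look-alikes stand on the robot's side of the rail. In the top view the optics are at (203,180), (260,190) and (322,213), and the blue and orange look-alikes are at (279,307) and (340,300).

```bash
python3 - <<'E'
import pickle,cv2,numpy as np
a=pickle.load(open('scene0.pkl','rb'))['image'][140:290,180:330]
b=pickle.load(open('top0.pkl','rb'))['image'][150:260,110:420]
A=cv2.resize(a,(600,600),interpolation=cv2.INTER_CUBIC)
cv2.imwrite('pics/c1.png',A)
cv2.imwrite('pics/c2.png',cv2.resize(b,(800,284),interpolation=cv2.INTER_CUBIC))
E
```

```text
(no output)
```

View pics/c1.png

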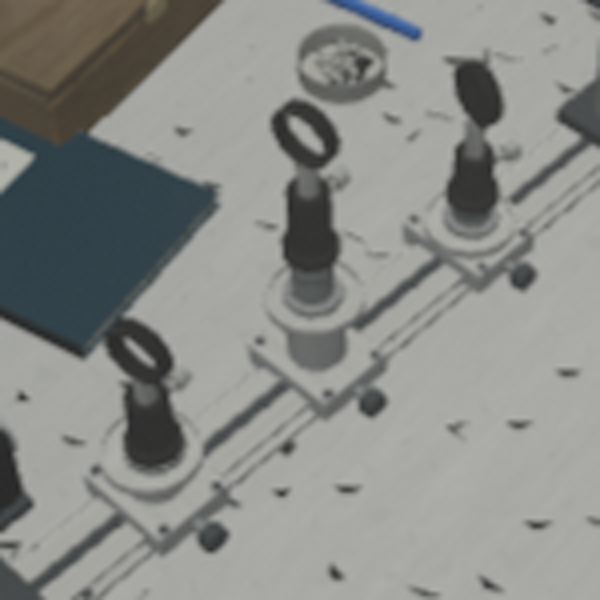

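View pics/c2.png

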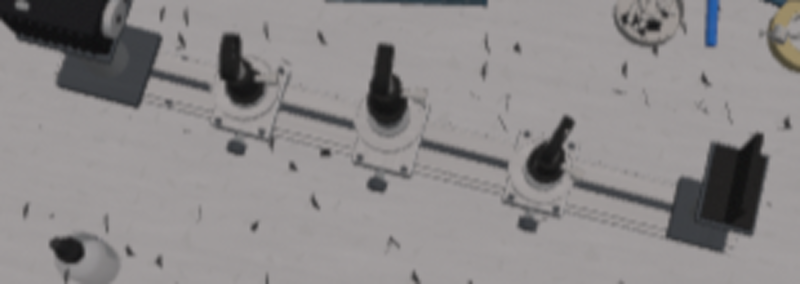

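```bash
cat >> h.py <<'E'
from scipy.spatial.transform import Rotation as R
def cam(f,s=None):
    h=f['image'].shape[0]; fl=h/2/np.tan(np.radians(f['fov_y'])/2)
    if 'eye' in f:
        q=np.array(f['rotation'])
        M=R.from_quat(q[[1,2,3,0]]).as_matrix() if q.ndim==1 else q
        e=np.array(f['eye'])
    else:
        q=s['tool_rot']; M0=R.from_quat(q[[1,2,3,0]]).as_matrix(); T=f['T_tool_cam']
        M=M0@T[:3,:3]; e=s['tool_pos']+M0@T[:3,3]
    return M,e,fl,f['cx'],f['cy']
def ray(c,u,v):
    M,e,fl,cx,cy=c; d=M@np.array([(u-cx)/fl,(v-cy)/fl,1]); return e,d/np.linalg.norm(d)
def proj(c,P):
    M,e,fl,cx,cy=c; p=(np.atleast_2d(P)-e)@M; return np.c_[p[:,0]/p[:,2]*fl+cx,p[:,1]/p[:,2]*fl+cy]
def tri(obs):
    A=np.zeros((3,3));b=np.zeros(3)
    for c,(u,v) in obs:
        e,d=ray(c,u,v);Q=np.eye(3)-np.outer(d,d);A+=Q;b+=Q@e
    X=np.linalg.solve(A,b); return X,[np.round(proj(c,X)[0]-uv,1).tolist() for c,uv in obs]
def onz(c,u,v,z):
    e,d=ray(c,u,v); return e+d*(z-e[2])/d[2]
E
python3 - <<'E'
from h import *
import pickle
S=cam(pickle.load(open('scene0.pkl','rb')));T=cam(pickle.load(open('top0.pkl','rb')))
s=lambda x,y:(x/4+180-.4,y/4+140-.4)
t=lambda x,y:(x/2.58+110-.3,y/2.58+150-.3)
for n,a,b in [('A',(153,450),(247,93)),('B',(315,292),(391,122)),('C',(472,218),(541,171)),
 ('headA',(139,350),(231,57)),('headB',(306,134),(384,73)),('headC',(478,92),(560,138)),
 ('knobA',(212,536),(236,147)),('knobB',(371,402),(377,184)),('knobC',(522,275),(528,224))]:
    print(n,tri([(S,s(*a)),(T,t(*b))]))
E
```

```text
A (array([0.60705462, 0.14960889, 0.0474391 ]), [[1.8, 0.7], [-0.5, -1.8]])
B (array([0.59822169, 0.02062972, 0.07166961]), [[1.7, 0.6], [-0.4, -1.8]])
C (array([ 0.58731143, -0.11295358,  0.03006536]), [[0.6, 0.2], [-0.2, -0.7]])
headA (array([0.60832777, 0.14912621, 0.13747102]), [[0.8, 0.3], [-0.2, -0.9]])
headB (array([0.59917654, 0.02216353, 0.2026819 ]), [[1.3, 0.5], [-0.4, -1.5]])
headC (array([ 0.5911037 , -0.11756469,  0.13447919]), [[0.5, 0.2], [-0.1, -0.6]])
knobA (array([0.56433509, 0.15492741, 0.00940521]), [[0.8, 0.3], [-0.2, -0.8]])
knobB (array([0.55481053, 0.02598995, 0.00844951]), [[0.8, 0.3], [-0.2, -0.9]])
knobC (array([ 0.54403087, -0.11039356,  0.00878452]), [[0.8, 0.3], [-0.2, -1.0]])
```

Triangulation gives these placements:

| Place | Carrier | Seat height | Optic standing in it |
|---|---|---|---|
| A, y≈0.15 | mid | 47 mm | short ring |
| B, y≈0.02 | high | 72 mm | tall ring |
| C, y≈-0.11 | low | 30 mm | iris |

What could be mistaken for the targets (scene pixels): the blue ring_tall look-alike at (360,240) and the orange iris look-alike at (375,205). The black ones on the rail are the right ones, and crop c1 confirms it: rings at A and B, solid disc at C.

The plan is iris to parking, tall ring B→C, short ring A→B, then iris to A. First I'll raise, spin and move over the rail.

Call:
move_arm(increments=[0, 0, -13, 0.12, 1, 0, 0, -13, 0.12, 1, 0, 0, -13, 0.12, 1, 0, 0, -13, 0.12, 1, 0, 0, -13, 0.12, 1, 0, 0, -13, 0.12, 1, 0, 0, -13, 0.12, 1, 0, 0, -13, 0.12, 1])

```text
time: 0.82
tool_pos: [0.1592, 0.6041, 0.3354]
tool_rot: [0.0, 0.574, 0.819, -0.0]
contact_force: [0.5, 0.9, -0.0]
gripper_width: 1.001
grasp_force: 0.0
```

Call:
move_arm(increments=[0, 0, 0, 0.12, 1, 0, 0, 0, 0.12, 1, 0, 0, 0, 0.12, 1, 0, 0, 0, 0.069, 1, -27.5, 24, 0, 0, 1, -27.5, 24, 0, 0, 1, -27.5, 24, 0, 0, 1, -27.5, 24, 0, 0, 1])

```text
time: 1.48
tool_pos: [0.2471, 0.486, 0.3347]
tool_rot: [0.0, 0.733, 0.68, -0.0]
contact_force: [0.6, 0.1, 1.3]
gripper_width: 0.999
grasp_force: 0.0
```

Call:
move_arm(increments=[-27.5, 24, 0, 0, 1, -27.5, 24, 0, 0, 1, -27.5, 24, 0, 0, 1, -27.5, 24, 0, 0, 1, -27.5, 24, 0, 0, 1, -27.5, 24, 0, 0, 1, -27.5, 24, 0, 0, 1, -27.5, 24, 0, 0, 1])

```text
time: 2.15
tool_pos: [0.422, 0.2517, 0.3351]
tool_rot: [-0.0, 0.733, 0.68, 0.0]
contact_force: [0.3, 0.2, -0.5]
gripper_width: 1.0
grasp_force: 0.0
```

Call:
move_arm(increments=[-27.5, 24, 0, 0, 1, -27.5, 24, 0, 0, 1, -27.5, 24, 0, 0, 1, -27.5, 24, 0, 0, 1, -27.5, 24, 0, 0, 1, -27.5, 24, 0, 0, 1, -27.5, 24, 0, 0, 1, -27.5, 24, 0, 0, 1])

```text
time: 2.82
tool_pos: [0.5968, 0.0177, 0.3348]
tool_rot: [-0.0, 0.734, 0.68, -0.0]
contact_force: [0.7, -0.1, 0.8]
gripper_width: 1.001
grasp_force: 0.0
```

```bash
python3 - <<'E'
from h import *
import pickle
s,f=grab('wrist','w1.png');pickle.dump((s,f),open('w1.pkl','wb'))
print(s['time'],s['tool_pos'],s['tool_rot'],s['joint_pos'])
E
```

```text
2.8167 [0.59684232 0.01774961 0.33484623] [-2.39614097e-04  7.33570338e-01  6.79613477e-01 -1.53767826e-04] [-9.48999277e-02 -5.33723443e-02  1.54870601e+00  8.99217782e-05
  1.64682130e+00 -1.85680699e-02]
```

View pics/w1.png

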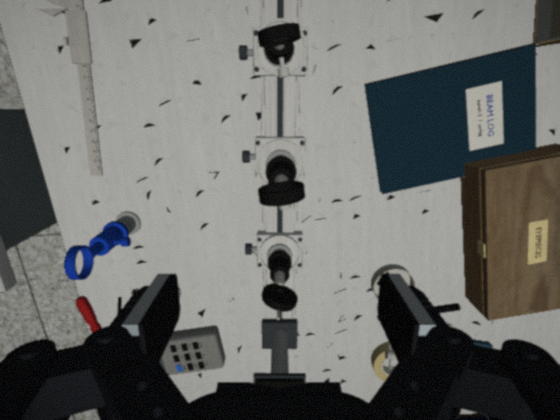

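The wrist view shows the short ring at (278,38), the tall ring at (281,192) and the iris at (279,296) on their carriers. The blue look-alike is at (95,245), off to the side. Next I'll put the camera over the iris.

Call:
move_arm(increments=[-35.5, 0.7, 0, 0, 1, -35.5, 0.7, 0, 0, 1, -35.5, 0.7, 0, 0, 1, -35.5, 0.7, 0, 0, 1, -35.5, 0.7, 0, 0, 1, -35.5, 0.7, 0, 0, 1, 0, 0, 0, 0, 1])

```text
time: 3.45
tool_pos: [0.5831, -0.1986, 0.3343]
tool_rot: [0.0, 0.736, 0.677, -0.001]
contact_force: [0.1, 0.3, -1.0]
gripper_width: 0.999
grasp_force: 0.0
```

```bash
python3 - <<'E'
from h import *
import pickle
s,f=grab('wrist');pickle.dump((s,f),open('w2.pkl','wb'))
print(s['time'],s['tool_pos'],s['tool_rot'])
i=f['image'];a=cv2.resize(i[0:200,200:360],(480,600),interpolation=cv2.INTER_CUBIC)
b=cv2.resize(pickle.load(open('w1.pkl','rb'))[1]['image'][0:320,230:330],(188,600),interpolation=cv2.INTER_CUBIC)
cv2.imwrite('pics/w2c.png',np.hstack([a,b]))
E
```

```text
3.45 [ 0.58314152 -0.19859993  0.33425164] [ 9.42569073e-05  7.35576753e-01  6.77440123e-01 -1.30820332e-03]
```

View pics/w2c.png

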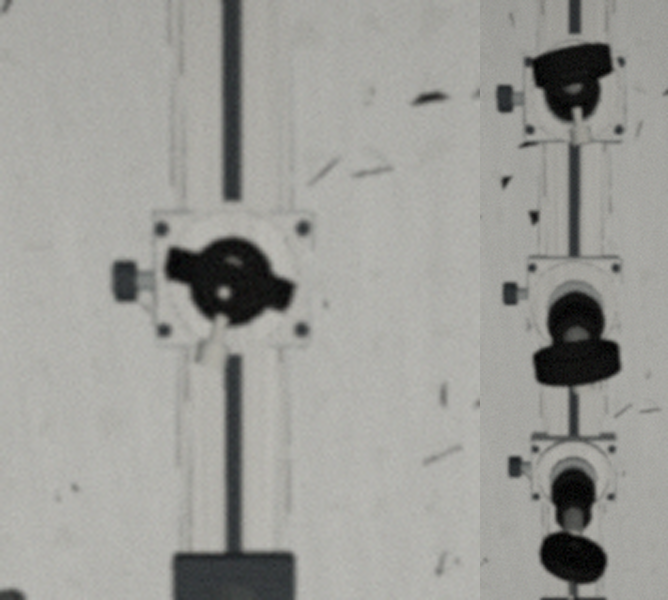

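```bash
python3 - <<'E'
from h import *
import pickle
s1,f1=pickle.load(open('w1.pkl','rb'));s2,f2=pickle.load(open('w2.pkl','rb'))
W1=cam(f1,s1);W2=cam(f2,s2)
S=cam(pickle.load(open('scene0.pkl','rb')));T=cam(pickle.load(open('top0.pkl','rb')))
p2=lambda x,y:(x/3+200-.33,y/3-.33); p1=lambda x,y:((x-480)/1.88+230-.25,y/1.875-.25)
for a,b in [((535,451),(161,228)),((612,450),(303,228)),((536,497),(163,330)),((612,497),(301,329))]:
    print(tri([(W1,p1(*a)),(W2,p2(*b))]))
zs=.02
for n,L in {'A':[(528,62),(620,62),(530,130),(619,130)],'B':[(532,268),(616,267)],'C':[(535,451),(612,450),(536,497),(612,497)]}.items():
    print(n,np.mean([onz(W1,*p1(*x),zs) for x in L],0))
print('C w2',np.mean([onz(W2,*p2(*x),zs) for x in [(161,228),(303,228),(163,330),(301,329)]],0))
l,r=onz(W2,*p2(169,264),.138),onz(W2,*p2(292,292),.138);d=r-l
print('iris',(l+r)/2,np.linalg.norm(d),np.arctan2(d[1],d[0]))
print('irishead tri',tri([(W1,p1(573,559)),(W2,p2(230,278)),(S,(299.1,162.6)),(T,(326.7,203.2))]))
for n,z,l,r in [('short',.138,(534,68),(611,58)),('tall',.204,(535,364),(620,358))]:
    l,r=onz(W1,*p1(*l),z),onz(W1,*p1(*r),z);d=r-l
    print(n,(l+r)/2,np.linalg.norm(d),np.arctan2(d[1],d[0]))
for n,p in [('blue',(279,307)),('orange',(340,300))]: print(n,onz(T,*p,.06))
E
```

```text
(array([ 0.56030684, -0.09036293,  0.02702601]), [[0.1, -0.0], [-0.1, 0.0]])
(array([ 0.61810598, -0.09506842,  0.02454045]), [[0.0, 0.0], [-0.0, 0.0]])
(array([ 0.55692445, -0.13011192,  0.02409513]), [[-0.0, 0.0], [0.0, -0.0]])
(array([ 0.61528612, -0.13458839,  0.02415243]), [[-0.3, -0.0], [0.4, -0.0]])
A [0.60836982 0.15211376 0.02      ]
B [0.59982123 0.0429057  0.02      ]
C [ 0.5875369  -0.11478154  0.02      ]
C w2 [ 0.58751563 -0.11240213  0.02      ]
iris [ 0.58770628 -0.11401812  0.138     ] 0.039065078354140664 -0.2959317360462112
irishead tri (array([ 0.58808885, -0.11505262,  0.13950181]), [[1.1, -0.3], [0.7, 1.1], [1.0, -0.2], [-1.3, -0.0]])
short [0.60714578 0.15212082 0.138     ] 0.0366894658598652 0.038804886691052684
tall [0.5993776  0.02369064 0.204     ] 0.0372253259278665 -0.004501231400475433
blue [ 0.37355236 -0.06079982  0.06      ]
orange [ 0.41054047 -0.18250296  0.06      ]
```

The iris bar runs from crop (169,264) to (292,292), so its yaw is -0.30, its centre is at (0.588,-0.114) and its measured height is 139.5 mm. Now for the grasp.

Call:
move_arm(increments=[28, -0.7, 0, 0, 1, 28, -0.7, 0, 0, 1, 28, -0.7, 0, 0, 1, 0, 0, 38, 0.043, 1, 0, 0, 38, 0.043, 1, 0, 0, 38, 0.043, 1, 0, 0, 38, 0.043, 1, 0, 0, 38, 0.042, 1])

```text
time: 4.17
tool_pos: [0.5882, -0.1077, 0.1437]
tool_rot: [-0.0, 0.802, 0.597, 0.0]
contact_force: [0.2, -0.6, 0.3]
gripper_width: 1.004
grasp_force: 0.0
```

Call:
move_arm(increments=[0, 0, 28, 0, 1, 0, 0, 0, 0, 1, 0, 0, 0, 0, 0.3, 0, 0, 0, 0, 0.3, 0, 0, 0, 0, 0.3, 0, 0, 0, 0, 0.2, 0, 0, 0, 0, 0.2, 0, 0, 0, 0, 0.2])

```text
time: 4.83
tool_pos: [0.5904, -0.1099, 0.1211]
tool_rot: [0.002, 0.802, 0.598, 0.002]
contact_force: [-1.3, 1.2, 6.4]
gripper_width: 0.441
grasp_force: 59.4
```

Call:
move_arm(increments=[0, 0, -10, 0, 0.2, 0, 0, -20, 0, 0.2, 0, 0, -20, 0, 0.2, 0, 0, -10, 0, 0.2, 0, 0, 0, 0, 0.2, 0, 0, 0, 0, 0.2])

```text
time: 5.33
tool_pos: [0.5886, -0.1094, 0.1776]
tool_rot: [0.0, 0.802, 0.597, 0.0]
contact_force: [-0.0, 0.4, -4.3]
gripper_width: 0.441
grasp_force: 61.1
```

```bash
python3 - <<'E'
from h import *
import pickle
s,f=grab('wrist');pickle.dump((s,f),open('w3.pkl','wb'))
print(s['time'],s['tool_pos'],s['tool_rot'],s['contact_force'],s['gripper_width'],s['grasp_force'])
a=f['image'][120:420,80:480]
cv2.imwrite('pics/w3.png',cv2.resize(a,(800,600)))
E
```

```text
5.3333 [ 0.58856604 -0.10936676  0.17759032] [3.19741558e-04 8.01892785e-01 5.97467826e-01 2.35175471e-04] [-0.04522341  0.41769676 -4.28545028] 0.4409254953591178 61.1058285189938
```

View pics/w3.png

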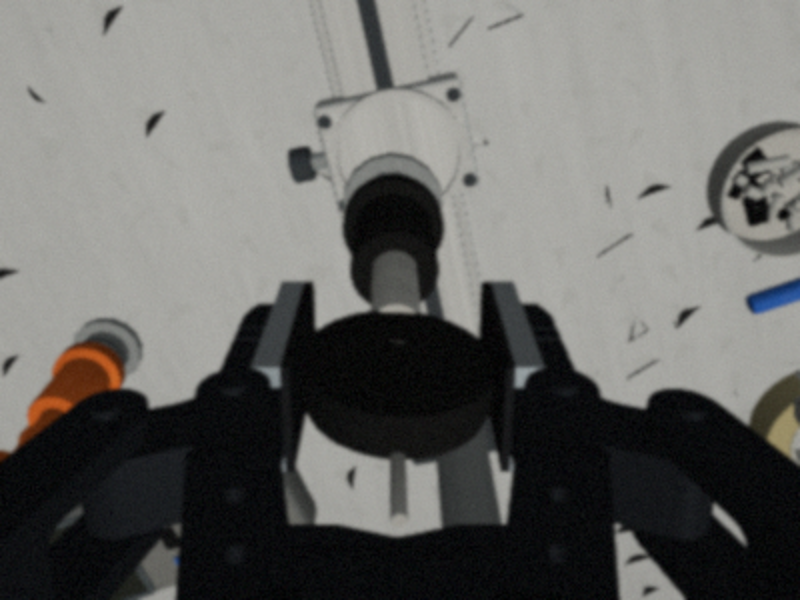

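The iris is held upright: disc at crop (397,370) with its pillar and foot straight behind, and the low carrier's dish is empty. I'll compute the offset of the foot from the TCP.

```bash
cat >> h.py <<'E'
def plan(tgt,yaw=None,s=None):
    s=s or manip.state(); q=s['tool_rot'];M=R.from_quat(q[[1,2,3,0]]).as_matrix()
    d=M.T@(np.array(tgt)-s['tool_pos'])*1000
    y=np.arctan2(M[1,1],M[0,1]); sp=None if yaw is None else round(y-yaw,3)
    print('pos',np.round(s['tool_pos'],4),'yaw',round(y,3),'shift',np.round(d,1),'spin',sp,'t',s['time'])
def tool(s,P):
    q=s['tool_rot'];return R.from_quat(q[[1,2,3,0]]).as_matrix().T@(P-s['tool_pos'])
E
python3 - <<'E'
from h import *
import pickle
s,f=pickle.load(open('w3.pkl','rb'));c=cam(f,s)
print('face centre tool',tool(s,onz(c,278.5,304,.1946)))
# foot disc silver: top ellipse left/right edges crop (343,190),(442,190)
for z in (.085,.09,.095):
  l,r=onz(c,80+343/2,120+188/2,z),onz(c,80+442/2,120+188/2,z);print(z,np.linalg.norm(l-r),tool(s,(l+r)/2))
plan([.457,.07,.1776])
E
```

```text
face centre tool [-0.00352244 -0.00035922 -0.01700995]
0.085 0.03568202431145476 [-5.79348886e-05 -1.97643060e-03  9.25887813e-02]
0.09 0.03492381435809144 [ 0.00160349 -0.00193973  0.0875888 ]
0.095 0.0341656044047279 [ 0.00326492 -0.00190303  0.08258882]
pos [ 0.5878 -0.1091  0.1763] yaw -0.29 shift [ 134.2 -176.6   -1. ] spin None t 5.3833
```

Call:
move_arm(increments=[8, -11, 0, 0, 0.2, 19, -25, 0, 0, 0.2, 23, -30, 0, 0, 0.2, 23, -30, 0, 0, 0.2, 23, -30, 0, 0, 0.2, 19, -25, 0, 0, 0.2, 12, -16, 0, 0, 0.2, 7, -10, 0, 0, 0.2])

```text
time: 6.05
tool_pos: [0.4542, 0.0718, 0.1753]
tool_rot: [-0.001, 0.801, 0.598, -0.001]
contact_force: [-0.5, 0.5, -4.4]
gripper_width: 0.442
grasp_force: 61.6
```

Call:
move_arm(increments=[0, 0, 10, 0, 0.2, 0, 0, 22, 0, 0.2, 0, 0, 22, 0, 0.2, 0, 0, 15, 0, 0.2, 0, 0, 8, 0, 0.2, 0, 0, 4, 0, 0.2, 0, 0, 0, 0, 0.2, 0, 0, 0, 0, 0.2])

```text
time: 6.72
tool_pos: [0.4579, 0.0694, 0.0968]
tool_rot: [0.0, 0.802, 0.597, 0.0]
contact_force: [-0.5, -0.8, -4.0]
gripper_width: 0.444
grasp_force: 61.6
```

Call:
move_arm(increments=[0, 0, 1, 0, 0.2, 0, 0, 1, 0, 0.2, 0, 0, 1, 0, 0.2, 0, 0, 0, 0, 0.2])

```text
time: 7.05
tool_pos: [0.4574, 0.0697, 0.0936]
tool_rot: [0.0, 0.802, 0.598, 0.0]
contact_force: [0.0, 1.3, -4.4]
gripper_width: 0.44
grasp_force: 61.6
```

Call:
move_arm(increments=[0, 0, 1, 0, 0.2, 0, 0, 0.5, 0, 0.2, 0, 0, 0, 0, 0.2])

```text
time: 7.3
tool_pos: [0.4579, 0.0699, 0.0932]
tool_rot: [0.0, 0.802, 0.598, 0.001]
contact_force: [-2.0, 0.2, 4.6]
gripper_width: 0.445
grasp_force: 62.4
```

The iris touches the table, so I release it, rise and go to view the tall ring from above.

Call:
move_arm(increments=[0, 0, 0, 0, 0.6, 0, 0, 0, 0, 1, 0, 0, 0, 0, 1, 0, 0, 0, 0, 1, 0, 0, -20, 0, 1, 0, 0, -36, 0, 1, 0, 0, -38, -0.09, 1, 0, 0, -38, -0.1, 1])

```text
time: 7.97
tool_pos: [0.4566, 0.0697, 0.2247]
tool_rot: [-0.0, 0.74, 0.673, -0.0]
contact_force: [0.6, -0.2, 0.3]
gripper_width: 0.999
grasp_force: 0.0
```

Call:
move_arm(increments=[0, 0, -38, -0.095, 1, 0, 0, -38, 0, 1, -25, 27, -32, 0, 1, -30, 33, 0, 0, 1, -30, 33, 0, 0, 1, -25, 27, 0, 0, 1, -15, 15.5, 0, 0, 1, 0, 0, 0, 0, 1])

```text
time: 8.63
tool_pos: [0.5857, -0.0515, 0.3257]
tool_rot: [-0.0, 0.71, 0.704, -0.001]
contact_force: [-1.5, 0.9, -0.5]
gripper_width: 1.002
grasp_force: 0.0
```

```bash
python3 - <<'E'
from h import *
import pickle
s,f=grab('wrist');pickle.dump((s,f),open('w4.pkl','wb'))
print(s['time'],s['tool_pos'],s['tool_rot'],s['gripper_width'])
cv2.imwrite('pics/w4.png',cv2.resize(f['image'][0:300,80:480],(800,600),interpolation=cv2.INTER_CUBIC))
E
```

```text
8.6333 [ 0.58574283 -0.05145396  0.32570656] [-2.02660066e-04  7.10137399e-01  7.04062733e-01 -7.08264282e-04] 1.0022926517692412
```

View pics/w4.png

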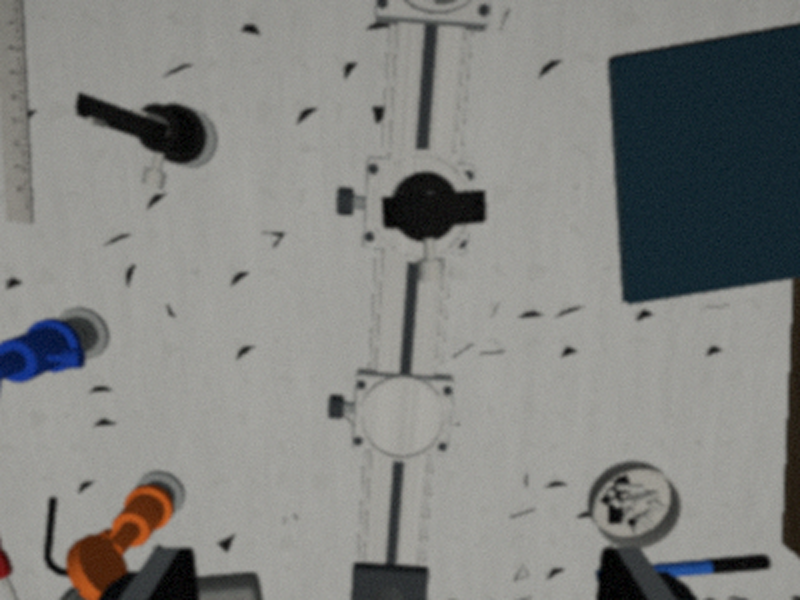

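Iris parked and upright at crop (180,135). The low dish is empty, centre (403,416). The tall ring's bar runs from (383,212) to (486,206).

```bash
python3 - <<'E'
from h import *
import pickle
s,f=pickle.load(open('w4.pkl','rb'));c=cam(f,s)
p=lambda x,y:(x/2+80-.25,y/2-.25)
print('dishC',onz(c,*p(403,416),.030))
for n,L in {'C':[(361,384),(448,390),(357,440),(443,446)],'B':[(372,168),(470,175),(368,236),(463,243)]}.items():
    P=[onz(c,*p(*x),.0245) for x in L]; print(n,np.mean(P,0), 'raily', [np.arctan2(-(P[i]-P[j])[0],(P[i]-P[j])[1]) for i,j in((0,2),(1,3))])
l,r=onz(c,*p(383,212),.204),onz(c,*p(486,206),.204);d=r-l
print('tall',(l+r)/2,np.linalg.norm(d),np.arctan2(d[1],d[0]))
s1,f1=pickle.load(open('w1.pkl','rb'))
print(tri([(cam(f1,s1),((577-480)/1.88+230,361/1.875)),(c,p(434,209))]))
l,r=onz(c,*p(79,104),.11),onz(c,*p(160,130),.11);print('iris yaw',np.arctan2((r-l)[1],(r-l)[0]))
m=(l+r)/2;plan([*((0.5994,.0235)),.182],0)
E
```

```text
dishC [ 0.58799761 -0.11031568  0.03      ]
C [ 0.58753101 -0.11158541  0.0245    ] raily [np.float64(-0.09517289801998008), np.float64(-0.0736061538330553)]
B [0.59843606 0.02334495 0.0245    ] raily [np.float64(-0.08379443008863947), np.float64(-0.08678783568359588)]
tall [0.5995012  0.02364394 0.204     ] 0.03783707167767061 0.0456027694863617
(array([0.59935021, 0.02364579, 0.20459436]), [[-0.0, -0.0], [0.0, 0.0]])
iris yaw -0.3073213624754173
pos [ 0.5846 -0.0498  0.326 ] yaw -0.007 shift [ 73.4  14.5 144. ] spin -0.007 t 8.6833
```

Call:
move_arm(increments=[18, 3.5, 0, -0.02, 1, 25, 5, 0, -0.027, 1, 20, 4, 0, 0, 1, 10, 2, 0, 0, 1, 0, 0, 30, 0, 1, 0, 0, 36, 0, 1, 0, 0, 30, 0, 1, 0, 0, 20, 0, 1])

```text
time: 9.35
tool_pos: [0.5946, 0.0257, 0.2075]
tool_rot: [-0.002, 0.692, 0.722, -0.001]
contact_force: [-0.4, -0.6, -0.6]
gripper_width: 1.002
grasp_force: 0.0
```

```bash
python3 -c "
from h import *
plan([.5995,.0237,.182],.04)"
```

```text
pos [0.5946 0.0257 0.2075] yaw 0.043 shift [-2.2  4.9 25.5] spin 0.003 t 9.35
```

Call:
move_arm(increments=[-1, 3, 14, 0, 1, -1, 2, 10, 0, 1, 0, 0, 0, 0, 0.3, 0, 0, 0, 0, 0.3, 0, 0, 0, 0, 0.2, 0, 0, 0, 0, 0.2, 0, 0, 0, 0, 0.2, 0, 0, 0, 0, 0.2])

```text
time: 10.02
tool_pos: [0.603, 0.023, 0.1896]
tool_rot: [0.001, 0.692, 0.722, 0.001]
contact_force: [-0.6, -0.2, 7.1]
gripper_width: 0.411
grasp_force: 59.8
```

```bash
python3 -c "
from h import *
plan([.5995,.0237,.182],.04);s=manip.state();print(s['contact_force'],s['ft_torque'],s['gripper_width'])"
```

```text
pos [0.603  0.023  0.1896] yaw 0.042 shift [ 0.8 -3.5  7.6] spin 0.002 t 10.0167
[-0.62430741 -0.20752424  7.06511551] [-0.03468189  0.14089888  0.0116838 ] 0.41141080146174797
```

Call:
move_arm(increments=[0, 0, -8, 0, 0.2, 0, 0, -14, 0, 0.2, 0, 0, -8, 0.06, 0.2, 0, 0, 0, 0.06, 0.2, -15, -0.5, 0, 0, 0.2, -30, -1, 0, 0, 0.2, -30, -1, 0, 0, 0.2, -30, -1, 0, 0, 0.2])

```text
time: 10.68
tool_pos: [0.5896, -0.0819, 0.2171]
tool_rot: [-0.0, 0.734, 0.679, -0.0]
contact_force: [0.7, -0.5, -4.3]
gripper_width: 0.411
grasp_force: 60.6
```

Call:
move_arm(increments=[-20, -0.8, 0, 0, 0.2, -10.5, -0.4, 0, 0, 0.2, 0, 0, 0, 0, 0.2, 0, 0, 0, 0, 0.2, 0, 0, 0, 0, 0.2])

```text
time: 11.1
tool_pos: [0.5866, -0.1104, 0.217]
tool_rot: [-0.0, 0.734, 0.679, 0.0]
contact_force: [0.1, -0.2, -4.3]
gripper_width: 0.407
grasp_force: 60.5
```

```bash
python3 - <<'E'
from h import *
import pickle
s,f=grab('wrist');pickle.dump((s,f),open('w5.pkl','wb'))
plan([.5877,-.1118,.1456],-.078,s)
cv2.imwrite('pics/w5.png',cv2.resize(f['image'][120:420,80:480],(800,600),interpolation=cv2.INTER_CUBIC))
E
```

```text
pos [ 0.5866 -0.1104  0.217 ] yaw -0.077 shift [-1.4  1.2 71.4] spin 0.001 t 11.1
```

View pics/w5.png

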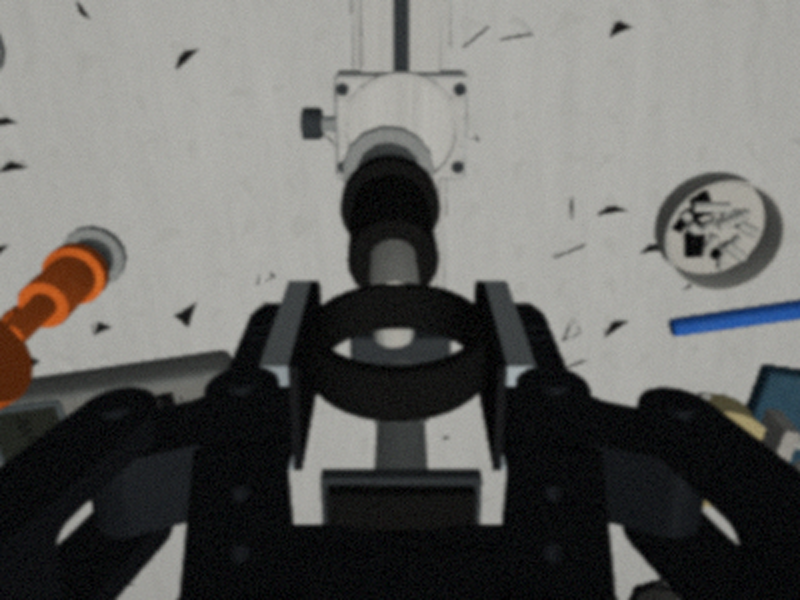

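Tall ring held between the pads at crop (397,345), foot at (388,160) above the low dish. I'll check lean and offset.

```bash
python3 - <<'E'
from h import *
import pickle
s,f=pickle.load(open('w5.pkl','rb'));c=cam(f,s)
p=lambda x,y:(x/2+80-.25,y/2+120-.25)
for z in (.0995,.105):
  l,r=onz(c,*p(344,157),z),onz(c,*p(433,157),z);print(np.linalg.norm(l-r),tool(s,(l+r)/2),(l+r)/2)
print('pillar', tool(s,onz(c,*p(395,262),.16)),'ring',tool(s,onz(c,*p(397,338),.2314)), 'dish',onz(c,*p(400,125),.03))
E
```

```text
0.034961682231858006 [ 0.00478093 -0.00391297  0.11752992] [ 0.58307506 -0.10518739  0.0995    ]
0.03422299490651462 [ 0.00633172 -0.00383464  0.11203136] [ 0.5832744 -0.1036526  0.105    ]
pillar [-0.01269498 -0.00117497  0.05701219] ring [ 0.00225581 -0.00044875 -0.01437396] dish [ 0.58752214 -0.10878476  0.03      ]
```

Call:
move_arm(increments=[-0.5, 3, 0, 0, 0.2, 0, 0, 10, 0, 0.2, 0, 0, 20, 0, 0.2, 0, 0, 18, 0, 0.2, 0, 0, 10, 0, 0.2, 0, 0, 6, 0, 0.2, 0, 0, 2, 0, 0.2, 0, 0, 0, 0, 0.2])

```text
time: 11.82
tool_pos: [0.5896, -0.1122, 0.1509]
tool_rot: [-0.0, 0.734, 0.679, -0.0]
contact_force: [0.2, -0.3, -5.0]
gripper_width: 0.407
grasp_force: 60.6
```

Call:
move_arm(increments=[0, 0, 1, 0, 0.2, 0, 0, 1, 0, 0.2, 0, 0, 1, 0, 0.2, 0, 0, 0, 0, 0.2, 0, 0, 0, 0, 0.2])

```text
time: 12.23
tool_pos: [0.5897, -0.1124, 0.1485]
tool_rot: [0.0, 0.734, 0.679, 0.0]
contact_force: [-0.5, -0.3, -3.9]
gripper_width: 0.415
grasp_force: 60.6
```

Call:
move_arm(increments=[0, 0, 1, 0, 0.2, 0, 0, 1, 0, 0.2, 0, 0, 0.5, 0, 0.2, 0, 0, 0, 0, 0.2, 0, 0, 0, 0, 0.2])

```text
time: 12.65
tool_pos: [0.5897, -0.1124, 0.1459]
tool_rot: [0.0, 0.734, 0.679, 0.0]
contact_force: [-0.5, 0.2, -2.9]
gripper_width: 0.408
grasp_force: 60.7
```

Call:
move_arm(increments=[0, 0, 0.5, 0, 0.2, 0, 0, 0.5, 0, 0.2, 0, 0, 0, 0, 0.2, 0, 0, 0, 0, 0.2])

```text
time: 12.98
tool_pos: [0.59, -0.1125, 0.1458]
tool_rot: [0.001, 0.734, 0.679, 0.0]
contact_force: [-1.5, 0.5, 3.3]
gripper_width: 0.411
grasp_force: 61.3
```

Seated: contact came at the predicted height. I release, rise and view the short ring.

Call:
move_arm(increments=[0, 0, 0, 0, 0.6, 0, 0, 0, 0, 1, 0, 0, 0, 0, 1, 0, 0, 0, 0, 1, 0, 0, -20, 0, 1, 0, 0, -36, 0, 1, 0, 0, -38, 0, 1, 0, 0, -38, 0, 1])

```text
time: 13.65
tool_pos: [0.5891, -0.1121, 0.2774]
tool_rot: [-0.001, 0.734, 0.679, -0.0]
contact_force: [0.9, -1.4, 0.2]
gripper_width: 1.001
grasp_force: 0.0
```

Call:
move_arm(increments=[0, 0, -36, 0, 1, 20, 0, -20, 0, 1, 36, -0.5, 0, 0, 1, 38, -0.5, 0, 0, 1, 38, -0.5, 0, 0, 1, 32, -0.5, 0, 0, 1, 15, -0.5, 0, 0, 1, 8, 0, 0, 0, 1])

```text
time: 14.32
tool_pos: [0.6016, 0.0767, 0.3326]
tool_rot: [-0.0, 0.733, 0.68, 0.0]
contact_force: [-0.2, -0.6, -0.3]
gripper_width: 1.0
grasp_force: 0.0
```

Call:
move_arm(increments=[0, 0, 0, 0, 1, 0, 0, 0, 0, 1, 0, 0, 0, 0, 1])

```text
time: 14.57
tool_pos: [0.6018, 0.0732, 0.3326]
tool_rot: [0.0, 0.735, 0.679, -0.0]
contact_force: [0.2, -0.2, 0.3]
gripper_width: 0.998
grasp_force: 0.0
```

```bash
python3 - <<'E'
from h import *
import pickle
s,f=grab('wrist');pickle.dump((s,f),open('w6.pkl','wb'))
plan([.607,.152,.121],-.078,s)
cv2.imwrite('pics/w6.png',cv2.resize(f['image'][0:300,80:480],(800,600),interpolation=cv2.INTER_CUBIC))
E
```

```text
pos [0.6018 0.0732 0.3326] yaw -0.079 shift [ 79.1  -1.  211.5] spin -0.001 t 14.5667
```

View pics/w6.png

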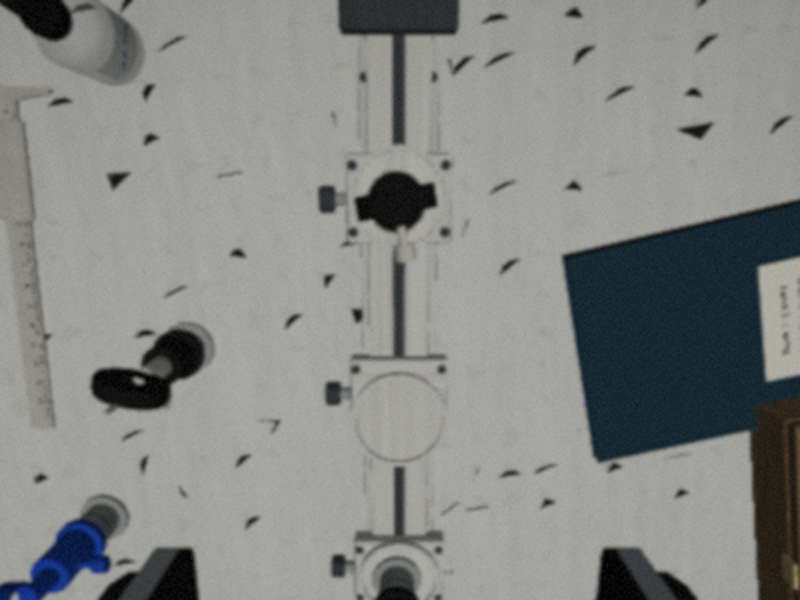

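Tall ring foot at (397,575) is centred in the low dish. The high dish is empty at (400,417). The short ring's bar runs from (357,209) to (436,195). The parked iris stands at (130,385).

```bash
python3 - <<'E'
from h import *
import pickle
s,f=pickle.load(open('w6.pkl','rb'));c=cam(f,s)
p=lambda x,y:(x/2+80-.25,y/2-.25)
print('dishB',onz(c,*p(400,417),.0745))
print('A',np.mean([onz(c,*p(*x),.0245) for x in [(351,166),(446,166),(352,232),(445,232)]],0))
l,r=onz(c,*p(357,209),.138),onz(c,*p(436,195),.138);d=r-l
print('short',(l+r)/2,np.linalg.norm(d),np.arctan2(d[1],d[0]))
s1,f1=pickle.load(open('w1.pkl','rb'))
print('short tri',tri([(cam(f1,s1),((572.5-480)/1.88+230,64/1.875)),(c,p(396.5,202))]))
print('iris tri',tri([(c,p(132,388)),(cam(*pickle.load(open('w4.pkl','rb'))[::-1]),p(122,117))]))
l,r=onz(c,*p(92,384),.11),onz(c,*p(171,392),.11);d=r-l
print('iris',(l+r)/2,np.linalg.norm(d),np.arctan2(d[1],d[0]))
m=onz(c,*p(396.5,202),.138); plan([m[0],m[1],.117],np.arctan2(*(lambda q:(q[1],q[0]))(onz(c,*p(436,195),.138)-onz(c,*p(357,209),.138))),s)
E
```

```text
dishB [0.5990048  0.02556233 0.0745    ]
A [0.6082776  0.15169727 0.0245    ]
short [0.60706826 0.15051484 0.138     ] 0.0374208312320406 0.0864416175727282
short tri (array([0.60720707, 0.15052454, 0.14384753]), [[-0.1, -0.0], [0.1, 0.0]])
iris tri (array([0.45532854, 0.06583194, 0.11272503]), [[-0.2, 0.0], [0.2, 0.0]])
iris [0.45414275 0.06519577 0.11      ] 0.04310804147027502 -0.18621387987899837
pos [0.6018 0.0732 0.3326] yaw -0.079 shift [ 77.6  -0.8 215.5] spin -0.166 t 14.5667
```

Call:
move_arm(increments=[20, 0, 0, 0, 1, 32, -0.5, 0, 0, 1, 18, -0.3, 0, 0, 1, 7.6, 0, 25, -0.05, 1, 0, 0, 38, -0.05, 1, 0, 0, 38, -0.055, 1, 0, 0, 38, 0, 1, 0, 0, 30, 0, 1])

```text
time: 15.28
tool_pos: [0.6059, 0.1503, 0.1603]
tool_rot: [-0.001, 0.68, 0.733, -0.001]
contact_force: [0.7, -0.4, 0.0]
gripper_width: 1.002
grasp_force: 0.0
```

Call:
move_arm(increments=[0, 0, 15, 0, 1, 0, 0, 6, 0, 1, 0, 0, 0, 0, 1, 0, 0, 0, 0, 1])

```text
time: 15.62
tool_pos: [0.6078, 0.1511, 0.1439]
tool_rot: [0.001, 0.68, 0.733, 0.001]
contact_force: [0.2, -0.4, 0.2]
gripper_width: 1.002
grasp_force: 0.0
```

```bash
python3 -c "
from h import *
plan([.607,.151,.117],.078)"
```

```text
pos [0.6078 0.1511 0.1439] yaw 0.076 shift [-0.1 -0.9 26.9] spin -0.002 t 15.6167
```

Call:
move_arm(increments=[0, -0.5, 15, 0, 1, 0, 0, 11, 0, 1, 0, 0, 0, 0, 1, 0, 0, 0, 0, 0.3, 0, 0, 0, 0, 0.3, 0, 0, 0, 0, 0.2, 0, 0, 0, 0, 0.2, 0, 0, 0, 0, 0.2])

```text
time: 16.28
tool_pos: [0.6073, 0.1518, 0.1179]
tool_rot: [0.001, 0.679, 0.734, 0.001]
contact_force: [0.6, -0.0, 3.2]
gripper_width: 0.41
grasp_force: 59.8
```

Call:
move_arm(increments=[0, 0, 0, 0, 0.2, 0, 0, 0, 0, 0.2])

```text
time: 16.45
tool_pos: [0.6073, 0.1518, 0.1179]
tool_rot: [0.001, 0.679, 0.734, 0.001]
contact_force: [-0.3, -0.4, 4.6]
gripper_width: 0.414
grasp_force: 59.9
```

Call:
move_arm(increments=[0, 0, -8, 0, 0.2, 0, 0, -16, 0, 0.2, 0, 0, -14, 0.05, 0.2, 0, 0, -7, 0.058, 0.2, -10, 0, 0, 0.05, 0.2, -24, 0.5, 0, 0, 0.2, -28, 0.5, 0, 0, 0.2, -28, 0.5, 0, 0, 0.2])

```text
time: 17.12
tool_pos: [0.5994, 0.0613, 0.1598]
tool_rot: [-0.001, 0.735, 0.678, -0.001]
contact_force: [0.1, -0.1, -4.3]
gripper_width: 0.411
grasp_force: 60.6
```

Call:
move_arm(increments=[-22, 0.5, 0, 0, 0.2, -12, 0.4, 0, 0, 0.2, -4, 0, 0, 0, 0.2, 0, 0, 0, 0, 0.2, 0, 0, 0, 0, 0.2, 0, 0, 0, 0, 0.2])

```text
time: 17.62
tool_pos: [0.5988, 0.0251, 0.1614]
tool_rot: [-0.0, 0.735, 0.678, 0.0]
contact_force: [-0.7, -0.2, -5.2]
gripper_width: 0.408
grasp_force: 60.6
```

```bash
python3 - <<'E'
from h import *
import pickle
s,f=grab('wrist');pickle.dump((s,f),open('w7.pkl','wb'))
plan([.5993,.024,.1399],-.078,s)
cv2.imwrite('pics/w7.png',cv2.resize(f['image'][120:420,80:480],(800,600),interpolation=cv2.INTER_CUBIC))
E
```

```text
pos [0.5988 0.0251 0.1614] yaw -0.08 shift [-1.1  0.6 21.5] spin -0.002 t 17.6167
```

View pics/w7.png

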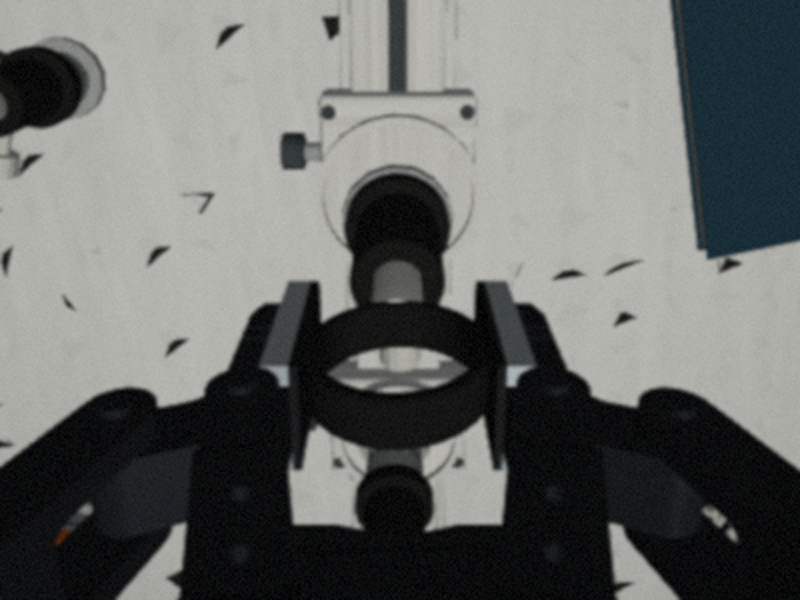

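The short ring's foot at crop (397,205) is centred over the high dish at (399,190). Lowering it.

Call:
move_arm(increments=[-0.8, 0.6, 5, 0, 0.2, 0, 0, 8, 0, 0.2, 0, 0, 4, 0, 0.2, 0, 0, 2, 0, 0.2, 0, 0, 1, 0, 0.2, 0, 0, 0, 0, 0.2, 0, 0, 0, 0, 0.2])

```text
time: 18.25
tool_pos: [0.5996, 0.023, 0.1417]
tool_rot: [0.0, 0.735, 0.678, 0.0]
contact_force: [-0.3, 0.4, -5.3]
gripper_width: 0.413
grasp_force: 60.6
```

Call:
move_arm(increments=[0, 0, 0.5, 0, 0.2, 0, 0, 0.5, 0, 0.2, 0, 0, 0, 0, 0.2, 0, 0, 0, 0, 0.2])

```text
time: 18.58
tool_pos: [0.5995, 0.023, 0.1408]
tool_rot: [0.0, 0.735, 0.678, 0.0]
contact_force: [0.3, 0.3, -5.4]
gripper_width: 0.411
grasp_force: 60.6
```

Call:
move_arm(increments=[0, 0, 0.5, 0, 0.2, 0, 0, 0.5, 0, 0.2, 0, 0, 0.5, 0, 0.2, 0, 0, 0, 0, 0.2, 0, 0, 0, 0, 0.2])

```text
time: 19.0
tool_pos: [0.5997, 0.023, 0.14]
tool_rot: [0.0, 0.735, 0.678, 0.0]
contact_force: [-1.8, 0.0, 0.8]
gripper_width: 0.41
grasp_force: 61.0
```

Seated. I release and return for the iris.

Call:
move_arm(increments=[0, 0, 0, 0, 0.6, 0, 0, 0, 0, 1, 0, 0, 0, 0, 1, 0, 0, 0, 0, 1, 0, 0, -20, 0, 1, 0, 0, -38, 0.07, 1, 0, 0, -38, 0.075, 1, 0, 0, -34, 0.075, 1])

```text
time: 19.67
tool_pos: [0.5996, 0.023, 0.2712]
tool_rot: [0.0, 0.806, 0.592, 0.0]
contact_force: [0.3, -0.2, 0.5]
gripper_width: 1.001
grasp_force: 0.0
```

Call:
move_arm(increments=[0, -15, 0, 0, 1, -1, -35, 0, 0, 1, -1, -38, 0, 0, 1, 0, -35, 0, 0, 1, 0, -20, 0, 0, 1, 0, -7, 0, 0, 1, 0, 0, 25, 0, 1, 0, 0, 25, 0, 1])

```text
time: 20.33
tool_pos: [0.4573, 0.0656, 0.2212]
tool_rot: [0.002, 0.805, 0.593, 0.003]
contact_force: [0.5, 0.1, -0.9]
gripper_width: 1.0
grasp_force: 0.0
```

Call:
move_arm(increments=[0, 0, 0, 0, 1, 0, 0, 0, 0, 1])

```text
time: 20.5
tool_pos: [0.4552, 0.0655, 0.218]
tool_rot: [-0.001, 0.805, 0.593, -0.001]
contact_force: [-0.0, 0.9, 0.2]
gripper_width: 1.001
grasp_force: 0.0
```

```bash
python3 - <<'E'
from h import *
import pickle
s,f=grab('wrist');pickle.dump((s,f),open('w8.pkl','wb'))
plan([.4558,.0655,.091],-.3,s)
cv2.imwrite('pics/w8.png',cv2.resize(f['image'][60:420,40:520],(800,600),interpolation=cv2.INTER_CUBIC))
E
```

```text
pos [0.4552 0.0655 0.218 ] yaw -0.301 shift [  0.3   1.  127. ] spin -0.001 t 20.5
```

View pics/w8.png

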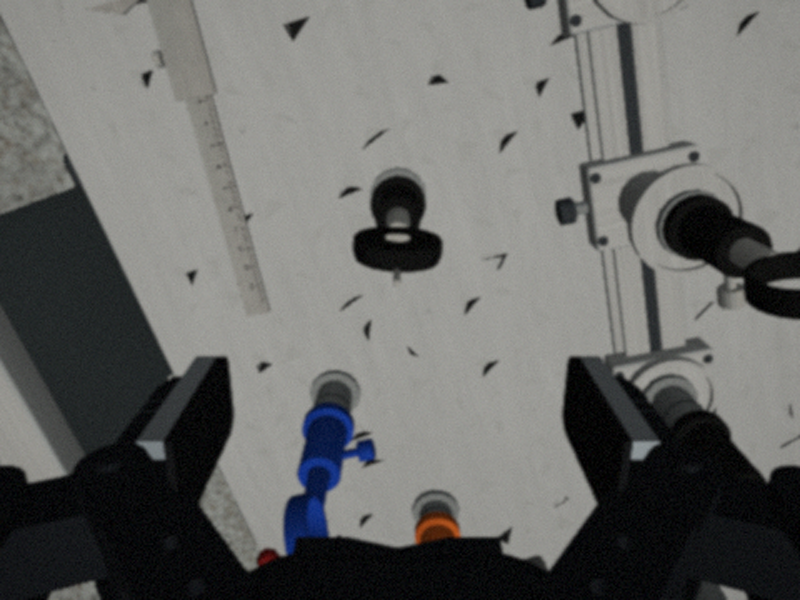

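The iris is square to the jaws and centred at (397,248). The short ring stands in the high dish. The blue look-alike is clear of the jaws. Grasp.

Call:
move_arm(increments=[0, 0.5, 20, 0, 1, 0, 0.5, 34, 0, 1, 0, 0, 34, 0, 1, 0, 0, 22, 0, 1, 0, 0, 11, 0, 1, 0, 0, 5, 0, 1, 0, 0, 0, 0, 1, 0, 0, 0, 0, 1])

```text
time: 21.22
tool_pos: [0.4583, 0.0652, 0.0952]
tool_rot: [0.001, 0.805, 0.593, 0.001]
contact_force: [-0.4, -0.3, -0.0]
gripper_width: 0.998
grasp_force: 0.0
```

Call:
move_arm(increments=[0, 0, 0, 0, 0.3, 0, 0, 0, 0, 0.3, 0, 0, 0, 0, 0.2, 0, 0, 0, 0, 0.2, 0, 0, 0, 0, 0.2, 0, 0, 0, 0, 0.2, 0, 0, 0, 0, 0.2])

```text
time: 21.8
tool_pos: [0.4572, 0.0654, 0.0944]
tool_rot: [0.0, 0.805, 0.593, 0.001]
contact_force: [-1.6, 0.4, 5.6]
gripper_width: 0.444
grasp_force: 59.6
```

Call:
move_arm(increments=[0, 0, -8, 0, 0.2, 0, 0, -18, 0, 0.2, 0, 0, -24, -0.074, 0.2, 0, 0, -20, -0.074, 0.2, 0, 0, -10, -0.074, 0.2, 8, 12, 0, 0, 0.2, 16, 24, 0, 0, 0.2, 18, 27, 0, 0, 0.2])

```text
time: 22.47
tool_pos: [0.5221, 0.1023, 0.1723]
tool_rot: [-0.0, 0.735, 0.678, -0.001]
contact_force: [1.6, -0.6, -3.5]
gripper_width: 0.443
grasp_force: 61.4
```

Call:
move_arm(increments=[18, 27, 0, 0, 0.2, 17, 26, 0, 0, 0.2, 12, 17, 0, 0, 0.2, 6, 9, 0, 0, 0.2, 2.5, 3, 0, 0, 0.2, 0, 0, 0, 0, 0.2, 0, 0, 0, 0, 0.2, 0, 0, 0, 0, 0.2])

```text
time: 23.13
tool_pos: [0.6078, 0.1506, 0.1726]
tool_rot: [-0.0, 0.735, 0.678, -0.001]
contact_force: [0.1, -0.4, -4.9]
gripper_width: 0.441
grasp_force: 61.6
```

```bash
python3 - <<'E'
from h import *
import pickle
s,f=grab('wrist');pickle.dump((s,f),open('w9.pkl','wb'))
plan([.6093,.1515,.1444],-.078,s)
cv2.imwrite('pics/w9.png',cv2.resize(f['image'][120:420,80:480],(800,600),interpolation=cv2.INTER_CUBIC))
E
```

```text
pos [0.6078 0.1506 0.1726] yaw -0.079 shift [ 1.1  1.5 28.2] spin -0.001 t 23.1333
```

View pics/w9.png

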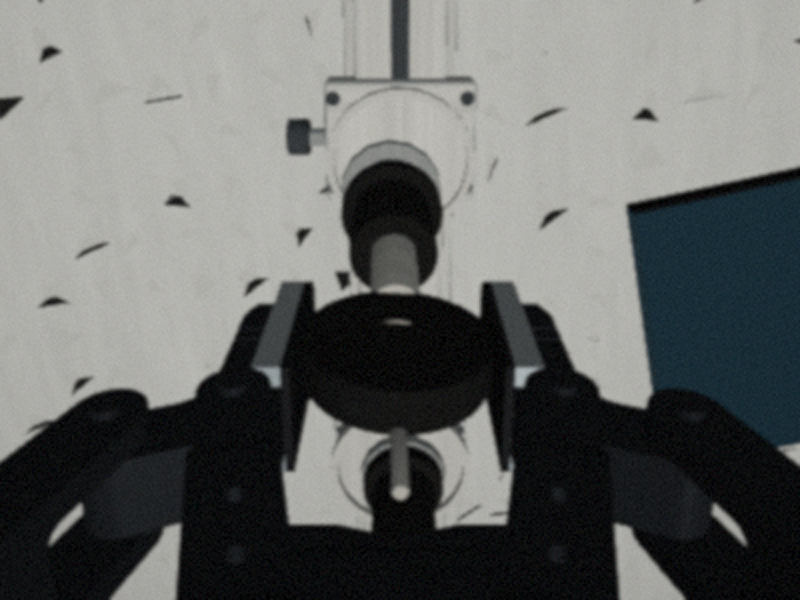

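The iris foot at crop (391,175) is about 3 mm left of the mid dish's centre (399). I'll correct that and lower.

Call:
move_arm(increments=[0.8, 2.5, 5, 0, 0.2, 0, 0, 10, 0, 0.2, 0, 0, 7, 0, 0.2, 0, 0, 3, 0, 0.2, 0, 0, 1, 0, 0.2, 0, 0, 0, 0, 0.2, 0, 0, 0, 0, 0.2])

```text
time: 23.77
tool_pos: [0.6115, 0.1517, 0.1472]
tool_rot: [0.0, 0.734, 0.679, 0.0]
contact_force: [0.1, 0.4, -3.8]
gripper_width: 0.443
grasp_force: 61.6
```

Call:
move_arm(increments=[0, 0, 0.5, 0, 0.2, 0, 0, 0.5, 0, 0.2, 0, 0, 0, 0, 0.2, 0, 0, 0, 0, 0.2])

```text
time: 24.1
tool_pos: [0.6115, 0.1517, 0.1464]
tool_rot: [0.0, 0.734, 0.679, 0.0]
contact_force: [0.2, 0.2, -4.2]
gripper_width: 0.441
grasp_force: 61.6
```

Call:
move_arm(increments=[0, -0.5, 0.5, 0, 0.2, 0, 0, 0.5, 0, 0.2, 0, 0, 0.5, 0, 0.2, 0, 0, 0.5, 0, 0.2, 0, 0, 0, 0, 0.2, 0, 0, 0, 0, 0.2])

```text
time: 24.6
tool_pos: [0.611, 0.1518, 0.1446]
tool_rot: [0.0, 0.734, 0.679, 0.0]
contact_force: [-0.6, -0.2, -1.4]
gripper_width: 0.441
grasp_force: 61.8
```

Call:
move_arm(increments=[0, 0, 0.5, 0, 0.2, 0, 0, 0.3, 0, 0.2, 0, 0, 0, 0, 0.2, 0, 0, 0, 0, 0.2])

```text
time: 24.93
tool_pos: [0.6113, 0.1519, 0.1445]
tool_rot: [0.0, 0.734, 0.679, 0.0]
contact_force: [-2.8, 0.1, 4.6]
gripper_width: 0.445
grasp_force: 62.4
```

Call:
move_arm(increments=[0, 0, 0, 0, 0.6, 0, 0, 0, 0, 1, 0, 0, 0, 0, 1, 0, 0, 0, 0, 1, 0, 0, -20, 0, 1, 0, 0, -36, 0, 1, 0, 0, -38, 0, 1, 0, 0, -38, 0, 1])

```text
time: 25.6
tool_pos: [0.6105, 0.1516, 0.2759]
tool_rot: [-0.0, 0.735, 0.679, -0.001]
contact_force: [1.5, 0.3, 0.7]
gripper_width: 0.996
grasp_force: 0.0
```

Call:
move_arm(increments=[-20, 0, -20, 0, 1, -35, 0, -20, 0, 1, -35, 0, 0, 0, 1, -30, 0, 0, 0, 1, -10, 0, 0, 0, 1, 0, 0, 0, 0, 1, 0, 0, 0, 0, 1, 0, 0, 0, 0, 1])

```text
time: 26.27
tool_pos: [0.6006, 0.0232, 0.3149]
tool_rot: [-0.0, 0.734, 0.679, 0.0]
contact_force: [-0.7, 0.8, -0.3]
gripper_width: 1.003
grasp_force: 0.0
```

```bash
python3 - <<'E'
from h import *
import pickle
s,f=grab('wrist');pickle.dump((s,f),open('w10.pkl','wb'))
s2,g=grab('scene');pickle.dump(g,open('scene1.pkl','wb'))
plan([.6,.02,.3],-.078,s)
a=cv2.resize(f['image'][0:420,180:380],(286,600),interpolation=cv2.INTER_CUBIC)
b=cv2.resize(g['image'][140:290,180:308],(512,600),interpolation=cv2.INTER_CUBIC)
cv2.imwrite('pics/w10.png',np.hstack([a,b]))
E
```

```text
pos [0.6006 0.0232 0.3149] yaw -0.078 shift [-3.3 -0.4 14.9] spin 0.0 t 26.2667
```

View pics/w10.png

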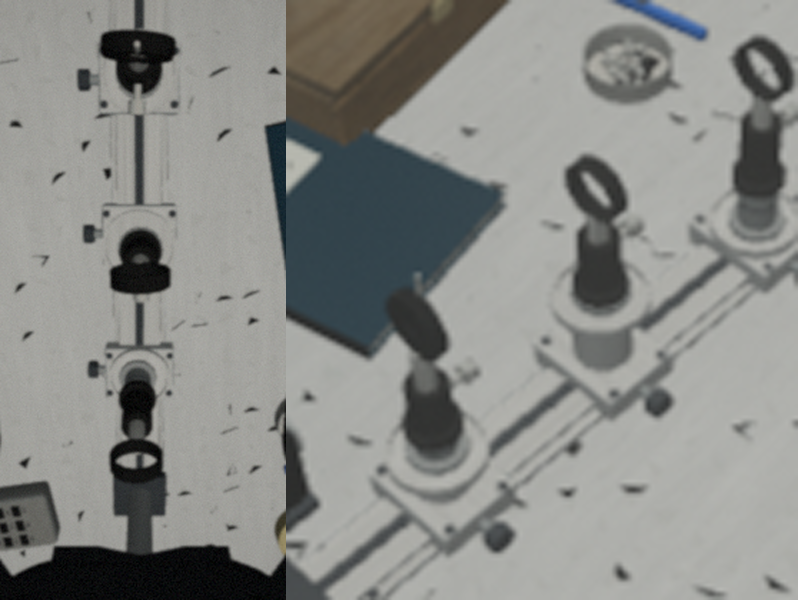

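All three optics stand upright, square and centred in their dishes: iris at A (mid), short ring at B (high), tall ring at C (low). The gripper is clear of everything, so I hand in.

```bash
python3 -c "
from plant import manip
print(manip.job_done())"
```

```text
the job is handed in; nothing more can be done
None
```

I swapped the three optics round and handed the job in at about 26 s: tall ring in the lowest carrier, iris in the middle one, short ring in the tallest. The last pictures show each one upright, square and centred in its dish, but the judge gave no verdict back.

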